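Free the docked lint roller and hold it ready

ROBOT

A 7-joint arm with a two-finger parallel gripper is mounted at the origin on the work surface. World frame = base frame: x ahead of the robot, y to its left, z up, the work surface at z = 0. Lengths are in m, angles in rad, forces in N, time in s.
With the tool pointing down it reaches from about 0.35 to 0.9 m from the base axis. Payload 19.9 kg.
Tool frame: the origin (TCP) lies midway between the tips of the shut fingers; the grasp point (between the pads) lies 19 mm behind it; z points along the fingers, y is the direction in which the jaws open and shut (so a half turn about z gives the same grasp; the last joint's range is limited). The gripper opens to 85 mm and grips with 20 to 120 N. Pads are 22 mm wide; open, the fingers measure 114 mm over their backs; the gripper's body (76 mm by 85 mm) begins 54 mm behind the grasp point. The pads swing forward as they close: fully open they stand 13 mm farther back than shut.
Start: joints at [-1.179, 0.417, -0.01, 1.614, 0.005, 1.111, -0.053], TCP at [0.262, 0.567, 0.231] pointing down, gripper open.
Joint ranges: [-2.81, 2.81], [-0.39, 2.02], [-1.27, 1.25], [0.06, 2.57], [-1.19, 4.33], [0.19, 2], [-2.82, 2.82]. Speed limits (rad/s): [1.89, 1.89, 2.39, 2.39, 3.01, 3.01, 3.01].

INTERFACE

Orientations are given as a unit quaternion [w, x, y, z].
In Python, from station import robot gives the robot as it stands. Calls block until the motion is done:
- robot.move_pose(position, orientation): joint-space move of the TCP to a pose.
- robot.move_straight(position, rotation=None, vel=0.15, stop_force=None): straight line of the TCP; rotation=None keeps the orientation; vel is the mean speed in m/s. With stop_force (N) it stops when the force on the tool has changed by that much, and returns True; else False.
- robot.set_joints(angles): joint-space move.
- robot.gripper_to(opening, newtons=None): finger opening in m; newtons is the grip in N (None keeps the last); returns when the fingers have stopped.
- robot.sleep(seconds).
- robot.solve_ik(position, orientation): joint angles nearest the present ones, or None.
- robot.state(): the state.
- robot.grab_frame(name): name is "scene" or "top" or "wrist"; returns a dict with "image" (420x560x3 uint8, red, green, blue), "intrinsics" (3x3 intrinsics, pixels), "R" (3x3) and "t" (3): a world point X has camera coordinates R X + t. Camera axes: x right, y down, z forward; pixel columns grow to the right and rows downward; lengths in m; the calibration is good to about 2 mm. A picture is of the moment at which its call begins. There is no depth.
A pose or a line that the arm cannot do raises robot.Unreachable and nothing moves.
- robot.sign_off(): hands the job in, once; it reports no verdict.
The state is a dict: "t": time; "qpos": joint angles; "joint_velocities": joint speeds; "joint_efforts": joint torques, N m; "ee_pos": TCP position; "orientation": TCP orientation; "contact_force": force on the tool from outside, world axes, zero at the start; "moment": the same for the moment, N m; "gripper_width": finger opening in m.
Only numpy, scipy, OpenCV 4.12 (cv2) and the standard library are available. Lean on these libraries where they do the work, as an engineer would, in place of code of your own. Each camera call takes 0.05 s, during which the arm holds its last target.

TASK

Someone has parked the spare refill roll over the handle of the lint roller that stands in its dock: lift the refill off the handle and set it down flat, hole upwards, on the tray of the turntable organiser beside the glass jar, and let go of it. Then draw the lint roller up out of its dock by the handle, tip it over about halfway from upright to level, or further up to level, and finish while still holding it like that, with every part of it higher than the dock's rim. Leave the other things on the ledge standing where they are.

Things in the scene. Friction and masses are not known exactly. Their poses are not given: they have to be found in the camera images.
- dock: Fixed upright round grey plastic dock, 84 mm high, 68 mm across (foot 92 mm across, 5 mm high), with a round socket 52 mm across and 78 mm deep, open at the top. Origin: centre of its underside on the ledge; z up.
- roller: Loose lint roller, about 110 g, standing head-down in the dock: paper-covered head 45 mm across, 84 mm long, then a round blue handle 25 mm across, 60 mm long, on one axis. Origin: centre of the head's free end face (at the start 6 mm above the ledge); z runs from head to handle; length 144 mm. At the start the handle's end is 150 mm above the ledge. Balance point about 75 mm from the origin.
- roller_foot (a point): Point on the lint roller's axis at the head's free end face (same place as roller).
- roller_handle (a point): Point on the lint roller's axis 118 mm from the head's free end: a good place to grip the handle, 34 mm beyond the head and 26 mm before the handle's end.
- roller_top (a point): Point on the lint roller's axis at the end of the handle, 144 mm from the head's free end.
- roll: Loose spare refill, a stiff paper ring 58 mm across outside, hole 38 mm across, 42 mm high, about 60 g. Origin: on its axis, at its underside; z along its axis. At the start it lies flat on the upper end of the roller's head, 90 mm above the ledge, the handle standing through its hole and reaching 18 mm above it.
- organiser: Fixed grey base of a white plastic turntable organiser. Origin: centre of the base on the ledge, on the turntable's axis; z up. On it a round tray turns freely with slight friction: 230 mm across over its rim, flat tray floor 20 mm above the ledge, about 107 mm in radius, rim top 30 mm above the ledge.
- jar: Loose glass jar with a steel twist cap, 58 mm across, 85 mm high, standing on the organiser's tray with its axis about 55 mm from the tray's axis; the other half of the tray is free. Origin: centre of its underside; z up.
- ramekin: Loose white ceramic ramekin, 84 mm across, 45 mm high, on the ledge. A bystander. Origin: centre of its underside.
- spoon: Loose steel measuring spoon, 120 mm long, lying on the ledge. A bystander. Its x axis lies along it.
- brush: Loose blue-handled brush, 160 mm long, lying on the ledge. A bystander. Its x axis lies along it.
- basket: Loose small grey slatted basket, 130 x 90 x 55 mm, on the ledge. A bystander. Origin: centre of its underside.
- tin: Loose flat aluminium tin, 72 mm across, 26 mm high, on the ledge. A bystander. Origin: centre of its underside.
- bottle: Loose white plastic bottle, 56 mm across, 90 mm high, standing on the ledge. A bystander. Origin: centre of its underside.
Mind the look-alikes: they are no part of the job. Leave any yellow look-alike of the roll alone. What is shaped like the dock but red is not meant.

How it is judged:
On the way, in this order (a step that is already met when the one before it is completed fails the run):
1. the refill is off the handle while the lint roller is still in its dock (horizontal distance between roll and dock above 0.07 m and z of roller_foot in the frame of dock below 0.03 m), for 0.1 s.
2. the refill lies flat on the organiser's tray and is released (horizontal distance between roll and organiser below 0.085 m and z of roll in the frame of organiser between 0.014 and 0.026 m and angle between roll's own z axis and vertical below 0.12 rad and contact force between roll and the fingers below 0.05 N and linear speed of roll below 0.03 m/s), for 0.2 s.
3. the lint roller is drawn wholly out of the dock (z of roller_foot in the frame of dock above 0.088 m and contact force between roller and the fingers above 0.5 N), for 0.1 s.
At the end, for the whole second after the job is handed in: The refill lies flat (within 0.12 rad) and released on the organiser's tray, its axis within 85 mm of the turntable's axis; the fingers hold the lint roller still, touching neither dock nor organiser, its axis 0.60 to 1.83 rad from upright, both ends of its axis more than 95 mm above the ledge (all of step 2 and angle between roller's own z axis and vertical between 0.6 and 1.83 rad and height (world z) of each of roller_foot, roller_top above 0.095 m and contact force between roller and the fingers above 0.5 N and contact force between roller and dock below 0.05 N and contact force between roller and organiser below 0.05 N and linear speed of roller below 0.05 m/s); the arm keeps its last pose, push and grip.
It fails at once if the jar is tipped or moved more than 50 mm (angle between jar's own z axis and vertical above 0.3 rad or distance of jar from where it was at the start of the episode above 0.05 m).
It fails at once if another thing on the ledge is moved more than 30 mm (distance of any of ramekin, spoon, brush, basket, tin, bottle from where it was at the start of the episode above 0.03 m).
It fails at once if the bottle is tipped (angle between bottle's own z axis and vertical above 0.3 rad).
It also fails if it takes over 56 s, if anything falls off the work surface, if the arm or the gripper's body presses on something with over 40 N, if the wrist force passes 120 N, or if a joint passes its speed limit or range.

## Working session

There is one attempt and no reset: what is moved stays moved. The work goes in short steps, each a Python script; the robot and the scene stay as the last script left them, time stands still between calls to the robot, and variables do not carry over. Pictures are saved under pics/ and viewed, and the job is handed in when it is done.

```bash
ls; mkdir -p pics; cat > h.py <<'E'
import numpy as np, cv2
from station import robot
def shot(cam,fn):
    f=robot.grab_frame(cam); cv2.imwrite('pics/'+fn+'.png',f['image'][:,:,::-1]); np.savez('pics/'+fn+'.npz',**{k:np.array(f[k]) for k in('image','intrinsics','R','t')}); return f
def load(fn): return dict(np.load('pics/'+fn+'.npz'))
def ray(f,u,v):
    d=np.linalg.inv(f['intrinsics'])@np.array([u,v,1.]); R=np.array(f['R']); return -R.T@np.array(f['t']), R.T@d
def onz(f,u,v,z):
    c,d=ray(f,u,v); return c+d*(z-c[2])/d[2]
def proj(f,X):
    p=f['intrinsics']@(np.array(f['R'])@np.array(X)+np.array(f['t'])); return p[:2]/p[2]
E
python3 - <<'E'
from h import *
shot('scene','s0');shot('top','t0');
s=robot.state();print(s['t'],s['ee_pos'],s['orientation'],s['gripper_width'])
for n in('s0','t0'):
    f=load(n);print(-f['R'].T@f['t'])
E
```

```text
pics
0.1 [0.26199473 0.56705628 0.23070581] [-8.71629447e-05  2.14717590e-01  9.76675996e-01 -5.90567435e-04] 0.08572865942166617
[1.51440133 0.03663638 0.90467002]
[ 0.34576653 -0.01347216  1.20355212]
```

View pics/s0.png

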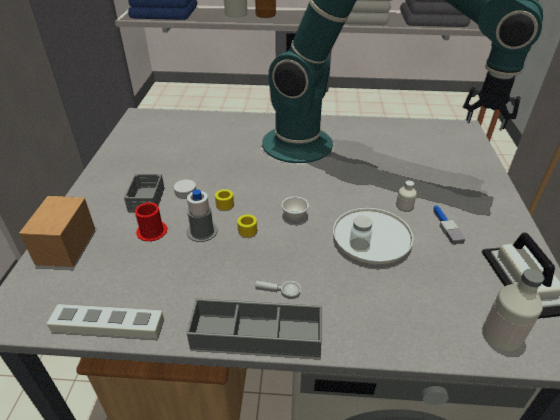

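View pics/t0.png

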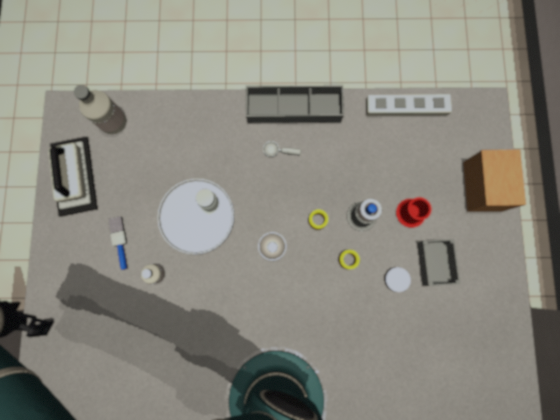

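The lint roller with its refill stands in the grey dock at top (370,208) / scene (199,205). The look-alikes are a red dock at top (414,211) and yellow rings at top (318,219) and (349,260). The grey dock with the blue handle standing through a white ring fits the description. I'll confirm it in enlarged crops.

```bash
python3 - <<'E'
from h import *
a=load('s0')['image'][170:260,110:270,::-1];b=load('t0')['image'][170:290,300:460,::-1]
a=cv2.resize(a,(640,360),interpolation=cv2.INTER_CUBIC)
b=cv2.resize(b,(480,360),interpolation=cv2.INTER_CUBIC)
cv2.imwrite('pics/c0.png',cv2.resize(np.hstack([a,b]),(800,257)))
t=load('t0');s=load('s0')
hs=cv2.cvtColor(t['image'],cv2.COLOR_RGB2HSV)
m=cv2.inRange(hs,(105,120,60),(130,255,255));n,l,st,ce=cv2.connectedComponentsWithStats(m)
for i in range(1,n):
  if st[i,4]>8: print('topblue',ce[i],st[i],onz(t,*ce[i],.15))
hs=cv2.cvtColor(s['image'],cv2.COLOR_RGB2HSV)
m=cv2.inRange(hs,(105,120,60),(130,255,255));n,l,st,ce=cv2.connectedComponentsWithStats(m)
for i in range(1,n):
  if st[i,4]>8: print('scblue',ce[i],st[i],onz(s,*ce[i],.15))
# tray: fit ellipse on bright
g=t['image'].min(2); 
for th in (165,180,195,210):
  m=(g>th).astype(np.uint8);m[:, :140]=0;m[:,250:]=0;m[:160]=0;m[260:]=0
  c=max(cv2.findContours(m,0,1)[0],key=cv2.contourArea,default=None)
  if c is not None and len(c)>5:
    e=cv2.fitEllipse(cv2.convexHull(c));print(th,e,onz(t,*e[0],.03))
E
```

```text
topblue [371.11764706 208.25      ] [367 204  10   9  68] [ 0.52844265 -0.25986339  0.15      ]
topblue [121.59689922 256.6744186 ] [118 245   9  24 129] [0.40220735 0.40619529 0.15      ]
scblue [159.12790698   1.29069767] [129   0  57   5 172] [-1.322691   -0.89032717  0.15      ]
scblue [159.92821782  10.71039604] [129   0  66  17 404] [-1.13413767 -0.83266192  0.15      ]
scblue [196.43835616 194.08219178] [192 189   9  11  73] [ 0.54448267 -0.26049924  0.15      ]
scblue [439.60416667 213.32291667] [434 206  13  15  96] [0.57864696 0.39236732 0.15      ]
165 ((196.44398498535156, 216.53309631347656), (70.13734436035156, 72.2566909790039), 54.15542221069336) [0.5272646  0.23598966 0.03      ]
180 ((196.0714874267578, 216.32968139648438), (66.9643783569336, 69.03128051757812), 57.712310791015625) [0.52788854 0.23712604 0.03      ]
```

View pics/c0.png

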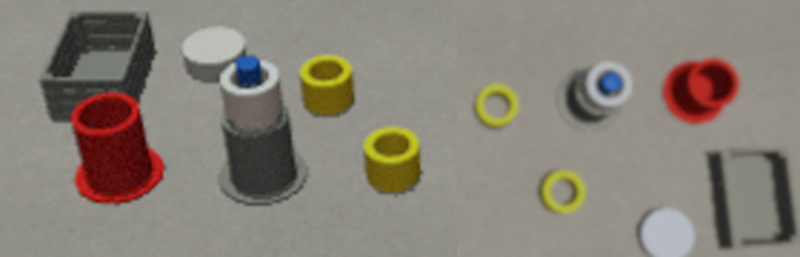

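Confirmed: in the crop the grey dock carries a white ring with the blue handle standing through it, while the yellow rings and the red dock are separate. Next I'll measure the jar, check reachability, then move above for a wrist view.

```bash
cat >> h.py <<'E'
from scipy.spatial.transform import Rotation as Ro
def q(R): x=Ro.from_matrix(R).as_quat(); return [x[3],x[0],x[1],x[2]]
def down(th):  # tool y along heading th, pointing down
    y=np.array([np.cos(th),np.sin(th),0]); z=np.array([0,0,-1.]); return np.column_stack([np.cross(y,z),y,z])
E
python3 - <<'E'
from h import *
t=load('t0');s=load('s0')
p=np.array([.528,-.26])
a=np.arctan2(p[1],p[0])
for h in(a,a+np.pi,a+np.pi/2,a-np.pi/2):
  R=down(h)
  j=robot.solve_ik([*p,.3],q(R)); print(np.round(h,2),None if j is None else np.round(j,2))
  for tilt in(.8,1.0):
    ax=np.array([-np.sin(a),np.cos(a),0])
    for sg in(-1,1):
      Rt=Ro.from_rotvec(sg*tilt*ax).as_matrix()@R
      for rr,z in((.5,.4),(.6,.35),(.45,.45)):
        j=robot.solve_ik([rr*np.cos(a),rr*np.sin(a),z],q(Rt))
        if j is not None: print('  tilt',tilt,sg,rr,np.round(j,2), 'tool z',np.round(Rt[:,2],2))
b=t['image'][165:265,150:245,::-1];c=s['image'][195:275,320:425,::-1]
cv2.imwrite('pics/c1.png',np.hstack([cv2.resize(b,(380,400),interpolation=2),cv2.resize(c,(420,400),interpolation=2)]))
E
```

```text
-0.46 [-0.36  0.46  1.05  1.65 -0.41  1.28  0.31]
  tilt 0.8 -1 0.5 [ 0.12 -0.36  0.17  2.24  0.36  0.49 -0.41] tool z [ 0.64 -0.32 -0.7 ]
  tilt 0.8 -1 0.6 [-0.71 -0.2   0.99  2.16  0.76  0.37 -0.73] tool z [ 0.64 -0.32 -0.7 ]
  tilt 1.0 -1 0.6 [-0.65 -0.22  0.93  2.3   1.76  0.26 -1.72] tool z [ 0.75 -0.37 -0.54]
2.68 [-0.38  0.48  1.09  1.65 -0.44  1.28 -2.81]
  tilt 0.8 -1 0.5 [ 0.12 -0.36  0.17  2.24  0.36  0.49  2.73] tool z [ 0.64 -0.32 -0.7 ]
  tilt 0.8 -1 0.6 [-0.75 -0.22  1.02  2.16  0.8   0.39  2.38] tool z [ 0.64 -0.32 -0.7 ]
  tilt 1.0 -1 0.6 [-0.45 -0.16  0.76  2.3   1.81  0.19  1.34] tool z [ 0.75 -0.37 -0.54]
1.11 [-0.31  0.43  0.96  1.65 -0.36  1.26  1.84]
  tilt 0.8 -1 0.5 [ 0.12 -0.36  0.17  2.24  0.36  0.49  1.16] tool z [ 0.64 -0.32 -0.7 ]
  tilt 0.8 -1 0.6 [-0.99 -0.38  1.15  2.17  1.09  0.54  0.59] tool z [ 0.64 -0.32 -0.7 ]
  tilt 1.0 -1 0.6 [-0.76 -0.26  1.01  2.3   1.74  0.31 -0.1 ] tool z [ 0.75 -0.37 -0.54]
-2.03 [-0.38  0.48  1.09  1.65 -0.44  1.28 -1.24]
  tilt 0.8 -1 0.5 [ 0.36 -0.34 -0.01  2.23  0.17  0.46 -1.8 ] tool z [ 0.64 -0.32 -0.7 ]
  tilt 0.8 -1 0.6 [ 0.58 -0.06 -0.19  2.13  0.16  0.27 -1.78] tool z [ 0.64 -0.32 -0.7 ]
```

View pics/c1.png

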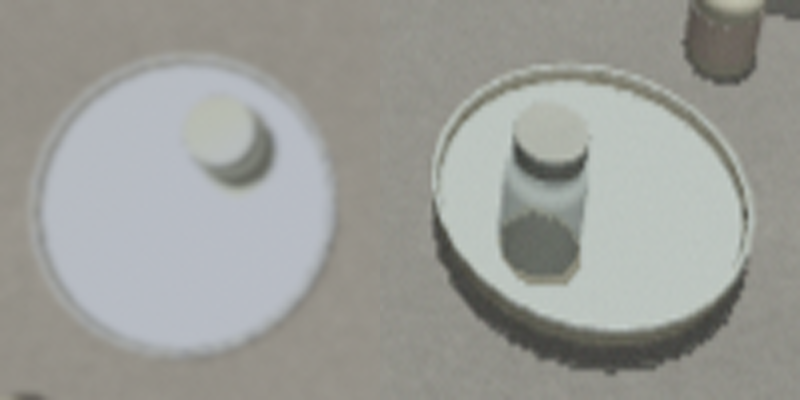

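```bash
python3 - <<'E'
from h import *
t=load('t0')
print('tray',onz(t,195.8,215.8,.03),'jarcap',onz(t,204.7,197.8,.105))
robot.set_joints([0.42,.36,0,1.60,0,1.18,0])
s=robot.state();print(s['t'],s['ee_pos'],s['orientation'])
f=shot('wrist','w1');print(-f['R'].T@f['t'])
p=np.array([.528,-.26]);a=np.arctan2(p[1],p[0])
for h in(a,a+np.pi):
  R=down(h)
  for z in(.3,.2,.1):
    j=robot.solve_ik([*p,z],q(R)); print(np.round(h,2),None if j is None else np.round(j,2))
  for tilt in(.8,1.0):
    ax=np.array([-np.sin(a),np.cos(a),0])
    for sg in(-1,):
      Rt=Ro.from_rotvec(sg*tilt*ax).as_matrix()@R
      for rr,z in((.5,.4),(.6,.35),(.6,.4),(.7,.4)):
        j=robot.solve_ik([rr*np.cos(a),rr*np.sin(a),z],q(Rt))
        if j is not None: print('  tilt',tilt,sg,rr,np.round(j,2), 'tool z',np.round(Rt[:,2],2))
E
```

```text
tray [0.52950117 0.23798757 0.03      ] jarcap [0.56914039 0.19817816 0.105     ]
3.225 [ 0.54658242 -0.27678268  0.27258211] [5.81252116e-04 8.38594685e-01 5.44755313e-01 5.14172013e-04]
[ 0.57740005 -0.20587088  0.41383924]
-0.46 [ 0.4   0.3   0.    1.62 -0.    1.22 -0.05]
-0.46 [ 0.41  0.38 -0.    1.74  0.    1.02 -0.05]
-0.46 [ 0.41  0.51 -0.    1.81  0.    0.82 -0.05]
  tilt 0.8 -1 0.5 [ 0.47 -0.34 -0.09  2.23  0.07  0.45 -0.14] tool z [ 0.64 -0.32 -0.7 ]
  tilt 0.8 -1 0.6 [ 0.47 -0.07 -0.09  2.14  0.19  0.28 -0.24] tool z [ 0.64 -0.32 -0.7 ]
  tilt 0.8 -1 0.6 [ 0.46 -0.12 -0.07  2.06  0.12  0.4  -0.17] tool z [ 0.64 -0.32 -0.7 ]
  tilt 0.8 -1 0.7 [ 0.4   0.08 -0.01  1.87  0.12  0.39 -0.16] tool z [ 0.64 -0.32 -0.7 ]
  tilt 1.0 -1 0.6 [-0.76 -0.26  1.01  2.3   1.74  0.31 -1.67] tool z [ 0.75 -0.37 -0.54]
  tilt 1.0 -1 0.6 [-0.22 -0.21  0.52  2.22  1.14  0.21 -1.14] tool z [ 0.75 -0.37 -0.54]
  tilt 1.0 -1 0.7 [ 1.49  0.17 -1.19  1.99  1.26  0.23 -1.19] tool z [ 0.75 -0.37 -0.54]
2.68 [ 1.19  0.49 -1.08  1.6   0.45  1.32  2.73]
2.68 [ 1.18  0.62 -1.08  1.71  0.59  1.18  2.62]
2.68 [ 0.83  0.57 -0.55  1.8   0.38  0.88  2.79]
  tilt 0.8 -1 0.5 [ 0.12 -0.36  0.17  2.24  0.36  0.49  2.73] tool z [ 0.64 -0.32 -0.7 ]
  tilt 0.8 -1 0.6 [-0.09 -0.09  0.44  2.15  0.37  0.29  2.74] tool z [ 0.64 -0.32 -0.7 ]
  tilt 0.8 -1 0.6 [-0.12 -0.15  0.45  2.08  0.35  0.42  2.77] tool z [ 0.64 -0.32 -0.7 ]
  tilt 0.8 -1 0.7 [ 1.35  0.19 -1.06  1.84  0.55  0.45  2.64] tool z [ 0.64 -0.32 -0.7 ]
  tilt 1.0 -1 0.6 [-0.76 -0.26  1.01  2.3   1.74  0.31  1.47] tool z [ 0.75 -0.37 -0.54]
  tilt 1.0 -1 0.6 [-0.65 -0.32  0.85  2.23  1.36  0.37  1.86] tool z [ 0.75 -0.37 -0.54]
  tilt 1.0 -1 0.7 [ 1.49  0.17 -1.19  1.99  1.26  0.23  1.95] tool z [ 0.75 -0.37 -0.54]
```

View pics/w1.png

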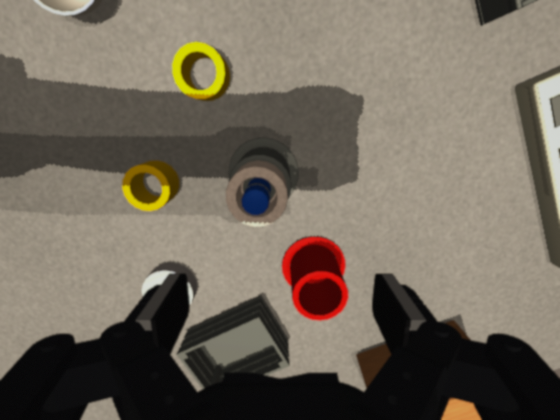

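The wrist view shows the blue handle end at about (255,200), inside the ring at about (258,190). The red dock is below it, clear of the fingers' closing direction.

```bash
python3 - <<'E'
from h import *
f=load('w1')
c=f['image'][150:240,210:310,::-1];cv2.imwrite('pics/c2.png',cv2.resize(c,(800,720),interpolation=2))
t=load('t0');print(onz(t,371.1,208.2,.148))
E
```

```text
[ 0.5289266  -0.26028958  0.148     ]
```

View pics/c2.png

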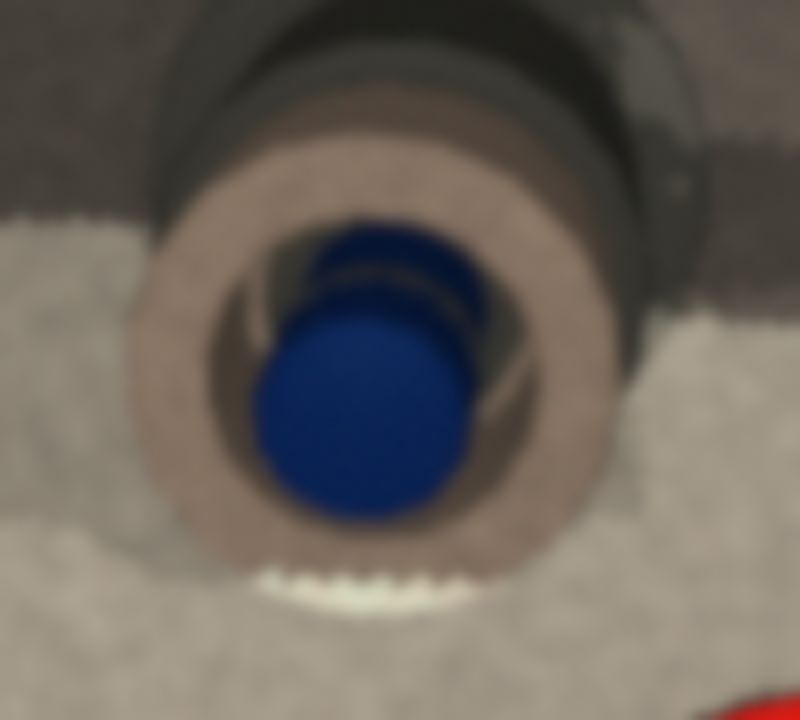

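```bash
python3 - <<'E'
from h import *
f=load('w1')
print(onz(f,255.4,202.1,.15),onz(f,256.6,196.9,.132),'ring diam',np.linalg.norm(onz(f,226.2,197,.132)-onz(f,287.1,197,.132)))
E
```

```text
[ 0.52937136 -0.26224434  0.15      ] [ 0.52920507 -0.26208114  0.132     ] ring diam 0.05577046515096781
```

```bash
python3 - <<'E'
from h import *
p=[.5290,-.262]; a=np.arctan2(p[1],p[0]); Q=q(down(a))
robot.move_pose([*p,.20],Q)
robot.move_straight([*p,.094],vel=.12)
robot.gripper_to(.04,40)
s=robot.state();print(s['t'],s['ee_pos'],s['gripper_width'],s['contact_force'])
robot.move_straight([*p,.25],vel=.15)
s=robot.state();print(s['t'],s['ee_pos'],s['gripper_width'],s['contact_force'])
shot('scene','s1');shot('top','t1')
print(robot.solve_ik([.494,.2735,.2],q(down(.785))))
a=load('s1')['image'][130:270,110:270,::-1];b=load('t1')['image'][130:290,270:460,::-1]
cv2.imwrite('pics/c3.png',np.hstack([cv2.resize(a,(400,400)),cv2.resize(b,(400,400))]))
E
```

```text
5.0833 [ 0.52935199 -0.26216081  0.09488991] 0.05743458381194108 [-2.80030615  1.67231514  8.4227608 ]
6.275 [ 0.52861142 -0.26182836  0.24905868] 0.057547846408944996 [ 0.44303206  0.00959133 -0.73973987]
[-0.10759222  0.39608824 -0.56809938  1.78365919  0.24420602  1.03238382
  0.01812674]
```

View pics/c3.png

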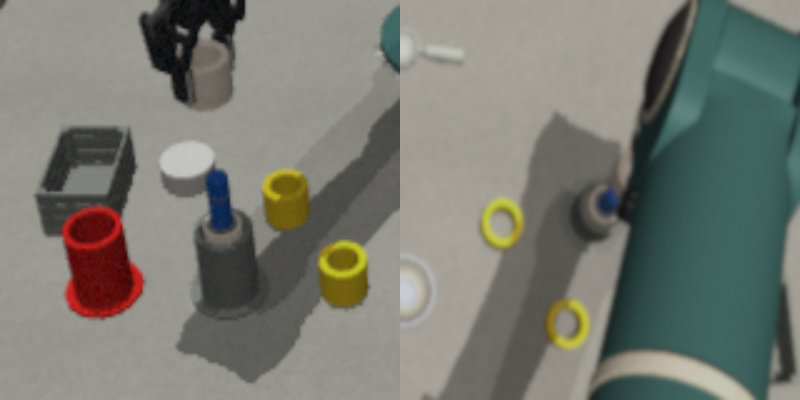

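The ring is held in the fingers (about (205,75) in the left crop) and the roller is still in the grey dock with its handle bare. Now I'll take the ring to the tray.

```bash
python3 - <<'E'
from h import *
j=np.array(robot.state()['qpos']); j[0]=-.55; j[6]=-.28
robot.set_joints(j)
p=[.494,.2735]
print(np.round(robot.solve_ik([*p,.18],q(down(.785))),2))
robot.move_pose([*p,.18],q(down(.785)))
robot.move_straight([*p,.04],vel=.12)
s=robot.state();print(s['t'],s['ee_pos'],s['gripper_width'],s['contact_force'])
shot('scene','s2')
cv2.imwrite('pics/c4.png',cv2.resize(load('s2')['image'][150:290,310:480,::-1],(680,560),interpolation=2))
E
```

```text
[-0.49  0.37 -0.09  1.81  0.04  0.96  0.19]
10.1917 [0.49439226 0.27372606 0.04067975] 0.057452129621902506 [-0.67135891 -0.14810042 -0.81119902]
```

View pics/c4.png

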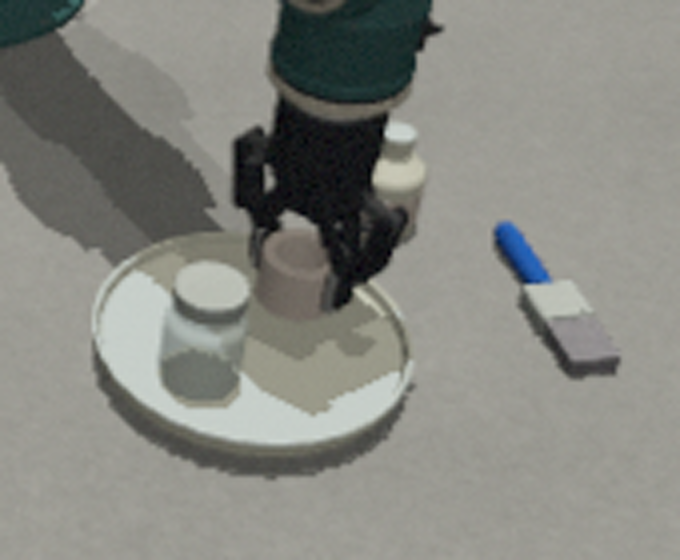

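The ring hangs level over the free half of the tray, clear of the jar and the bottle. I'll lower it until it touches and let go.

```bash
python3 - <<'E'
from h import *
p=[.494,.2735]
print(robot.move_straight([*p,.020],vel=.03,stop_force=5))
s=robot.state();print(s['t'],s['ee_pos'],s['contact_force'])
robot.gripper_to(.085,20)
robot.sleep(.2)
robot.move_straight([*p,.2],vel=.15)
s=robot.state();print(s['t'],s['ee_pos'],s['gripper_width'])
shot('wrist','w2');shot('top','t2');shot('scene','s3')
cv2.imwrite('pics/c5.png',np.hstack([cv2.resize(load('s3')['image'][170:280,310:480,::-1],(400,300)),cv2.resize(load('w2')['image'][:,:,::-1],(400,300))]))
E
```

```text
True
10.7667 [0.49400592 0.27343808 0.02472681] [-0.75328003  0.20757363  8.42962059]
12.675 [0.49362974 0.27328648 0.19914352] 0.08482275328021535
```

View pics/c5.png

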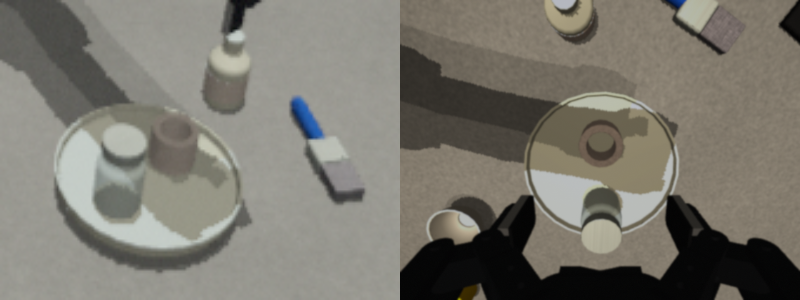

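The ring lies flat on the tray with its hole up, clear of the jar. I'll check its position, then return to the roller.

```bash
python3 - <<'E'
from h import *
f=load('w2'); r=onz(f,281,200,.062); print('roll',r,np.linalg.norm(r[:2]-[.5295,.238]))
robot.set_joints([0.42,.36,0,1.60,0,1.18,0])
f=shot('wrist','w3'); print(robot.state()['t'])
hs=cv2.cvtColor(f['image'],cv2.COLOR_RGB2HSV)
m=cv2.inRange(hs,(105,120,40),(130,255,255));n,l,st,ce=cv2.connectedComponentsWithStats(m)
for i in range(1,n):
  if st[i,4]>50: print(ce[i],st[i])
cv2.imwrite('pics/c6.png',cv2.resize(f['image'][140:240,200:310,::-1],(660,600),interpolation=2))
E
```

```text
roll [0.49069289 0.27691491 0.062     ] 0.054957818383185066
14.8833
[260.52252252 182.40540541] [250 178  20  13 111]
[255.51273885 199.72452229] [242 185  27  30 628]
```

View pics/c6.png

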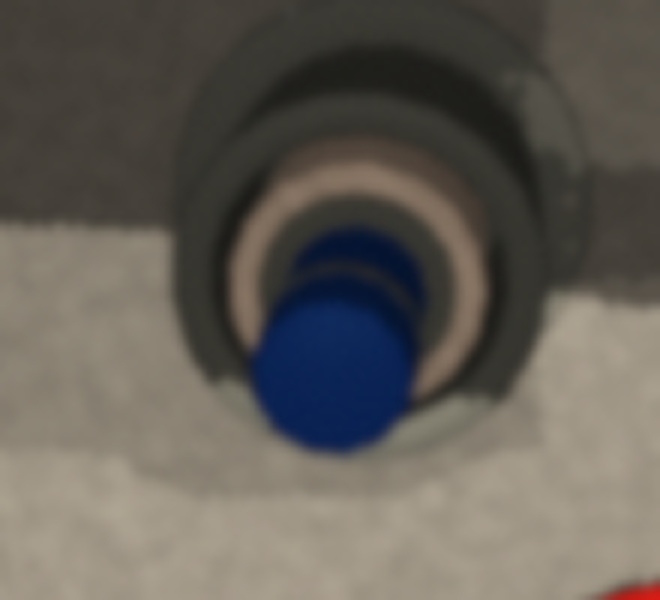

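The roll sits about 55 mm from the turntable axis. The handle's end is at (255.5,201.7), the same place as before, so I'll grip the handle and draw the roller up.

```bash
python3 - <<'E'
from h import *
p=[.5293,-.2621]; a=np.arctan2(p[1],p[0]); Q=q(down(a))
robot.move_pose([*p,.20],Q)
robot.move_straight([*p,.105],vel=.12)
robot.gripper_to(.005,80)
s=robot.state();print(s['t'],s['ee_pos'],s['gripper_width'],s['contact_force'])
robot.move_straight([*p,.30],vel=.12)
s=robot.state();print(s['t'],s['ee_pos'],s['gripper_width'],s['contact_force'])
shot('scene','s4')
cv2.imwrite('pics/c7.png',cv2.resize(load('s4')['image'][60:270,90:330,::-1],(640,560)))
ax=np.array([-np.sin(a),np.cos(a),0])
for tilt in(.8,.9):
 Rt=Ro.from_rotvec(-tilt*ax).as_matrix()@down(a)
 for r,z in((.6,.4),(.65,.42),(.7,.4)):
  j=robot.solve_ik([r*np.cos(a),r*np.sin(a),z],q(Rt));print(tilt,r,None if j is None else np.round(j,2))
E
```

```text
16.8167 [ 0.52946417 -0.26217879  0.10540668] 0.023046642078775482 [-1.18050797 -0.2732612   5.04721842]
18.5917 [ 0.52910115 -0.26198378  0.29936522] 0.023105315239296473 [-1.14316085 -0.92753171 -2.07132611]
0.8 0.6 [ 0.43 -0.12 -0.05  2.06  0.13  0.4  -0.18]
0.8 0.65 [ 0.41 -0.03 -0.02  1.94  0.12  0.44 -0.16]
0.8 0.7 [ 0.39  0.08  0.    1.87  0.12  0.39 -0.16]
0.9 0.6 [ 0.49 -0.14 -0.1   2.14  0.2   0.25 -0.25]
0.9 0.65 [ 0.45 -0.05 -0.06  2.01  0.2   0.29 -0.24]
0.9 0.7 [ 0.39  0.06 -0.    1.94  0.22  0.24 -0.26]
```

View pics/c7.png

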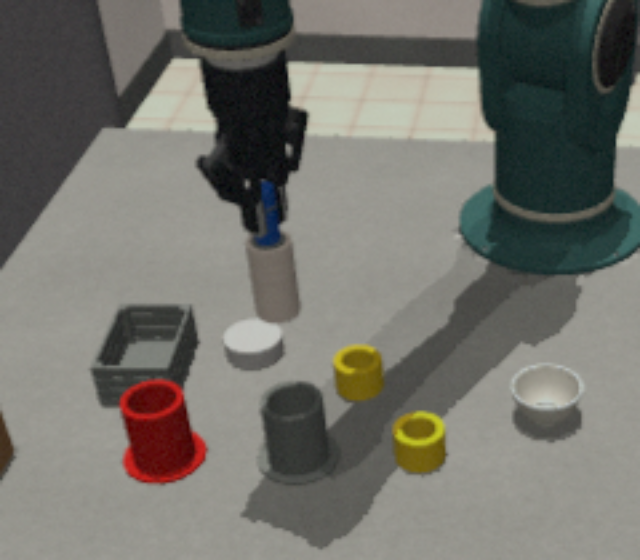

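The roller hangs upright in the fingers, fully above the dock. Next I'll tip it.

```bash
python3 - <<'E'
from h import *
a=np.arctan2(-.2621,.5293); ax=np.array([-np.sin(a),np.cos(a),0])
Rt=Ro.from_rotvec(-.85*ax).as_matrix()@down(a); r,z=.65,.42
robot.move_pose([r*np.cos(a),r*np.sin(a),z],q(Rt))
robot.sleep(.5)
s=robot.state();print(s['t'],s['ee_pos'],s['gripper_width'],s['contact_force'],np.abs(s['joint_velocities']).max())
shot('scene','s5');shot('top','t5')
cv2.imwrite('pics/c8.png',np.hstack([cv2.resize(load(n)['image'][:,:,::-1],(400,300)) for n in('s5','t5')]))
cv2.imwrite('pics/c9.png',cv2.resize(load('s5')['image'][20:230,70:310,::-1],(640,560)))
E
```

```text
20.0083 [ 0.58256162 -0.2884547   0.41981959] 0.023410702628856375 [-0.09931825  0.58537713 -1.45791817] 0.00256264060244579
```

View pics/c8.png

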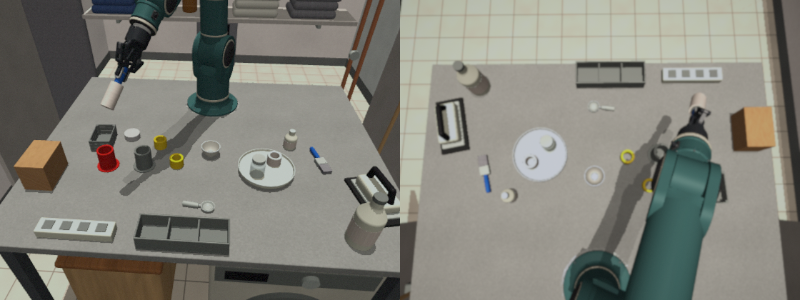

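View pics/c9.png

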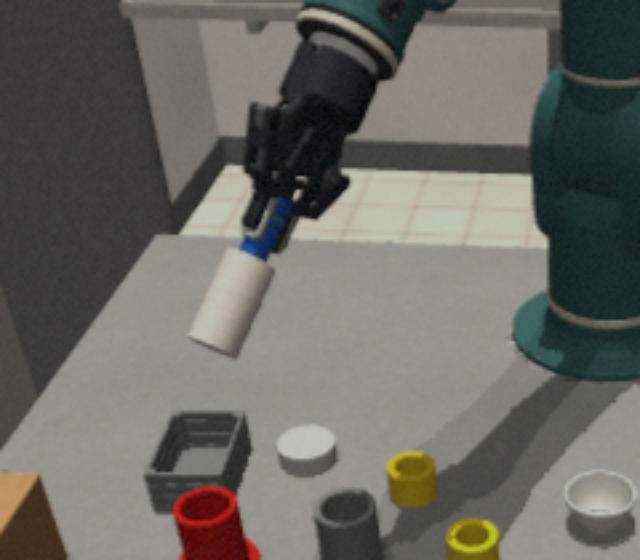

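The roller is held tipped over. In the scene view the ring, jar and bystanders stand where they were. I'll check the roller's axis against the prediction from the tool pose.

```bash
python3 - <<'E'
from h import *
s=robot.state();w=s['orientation'];R=Ro.from_quat([w[1],w[2],w[3],w[0]]).as_matrix()
tc=np.array(s['ee_pos']);zt=R[:,2];foot=tc+zt*.099;top=tc-zt*.045
print('tilt',np.arccos(-zt[2]),'foot',foot,'top',top)
for n in('s5','t5'):
  f=load(n);print(n,'foot',proj(f,foot),'shoulder',proj(f,tc+zt*.015))
f=load('s5');u=proj(f,foot);print('c9 px',(u-[70,20])*[640/240,560/210])
r=load('t5');print('roll',onz(r,531*1.4-560,161*1.4,.062),'jarcap',onz(r,547*1.4-560,142*1.4,.105))
E
```

```text
tilt 0.8498116451022347 foot [ 0.64913747 -0.32145246  0.3545798 ] top [ 0.5522058  -0.27344998  0.44963775]
s5 foot [150.24222903 149.53882877] shoulder [164.95807181 116.45020391]
t5 foot [417.17443878 139.02326026] shoulder [414.4683716  156.01479949]
c9 px [213.97927742 345.43687671]
roll [0.4964642  0.26642441 0.062     ] jarcap [0.56623725 0.19499153 0.105     ]
```

```bash
python3 - <<'E'
from h import *
robot.sign_off(); print(robot.state()['t'])
E
```

```text
the job is handed in; nothing more can be done
the job is handed in; nothing more can be done
```

I lifted the refill off the handle and set it flat, hole up, on the free half of the organiser's tray, then let go of it. Then I drew the lint roller out of the grey dock by its handle, tipped it over and handed the job in at about 20 s, still holding it. No verdict was reported.

- **Roller:** the tool's tilt is 0.85 rad from upright. From the tool pose, its foot should be at 0.355 m and its handle end at 0.450 m, both well above the dock's rim. The foot showed within a few pixels of where that predicts in the last enlarged scene picture. The gripper width was 23 mm on the 25 mm handle, and the arm was still.
- **Refill:** measured about 55 mm from the turntable's axis just after release. The final, coarser top view gives about 44 mm. The two differ by about 12 mm, but both are well inside the 85 mm limit.
- **Other things:** the jar's cap measured within about 5 mm of its starting position. I checked the other things on the ledge, including the look-alikes, only by eye in the last pictures, and they stood where they were. The arm hid the tin and one end of the basket from above, but the scene view showed both.

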